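Index the loudspeaker work table by one notch

ROBOT

A 6-joint arm with a two-finger parallel gripper is mounted at the origin on the work surface. World frame = base frame: x ahead of the robot, y to its left, z up, the work surface at z = 0. Lengths are in m, angles in degrees, forces in N, time in s.
With the tool pointing down it reaches from about 0.375 to 0.925 m from the base axis. Payload 5.7 kg.
Tool frame: the origin (TCP) lies on the centre line of the jaws, within the pads' length; the fingertips stand 17 mm ahead of it and the grasp point (between the pads) lies 2 mm behind it; z points along the fingers, y is the direction in which the jaws open and shut (so a half turn about z gives the same grasp; the last joint's range is limited). The gripper opens to 88 mm and grips with 3 to 60 N. Pads are 20 mm wide; open, the fingers measure 115 mm over their backs; the gripper's body (75 mm by 178 mm) begins 61 mm behind the grasp point.
Start: joints at [63.764, 20.558, 86.54, -0, 72.909, -6.595], TCP at [0.202, 0.565, 0.24] pointing down, gripper open.
Joint ranges: [-170.27, 170.27], [-57.76, 135], [12.27, 136.19], [-55.21, 235.2], [11.17, 155.16], [-170.74, 170.74]. Speed limits (degrees/s): [136.94, 136.94, 180, 180, 180, 180].

INTERFACE

Orientations are given as [roll, pitch, yaw] about the fixed x, y, z axes, in that order (R = Rz(yaw) Ry(pitch) Rx(roll)).
In Python, from station import * gives the robot as it stands. The module is installed in compiled form; this text tells all that it offers.
- The arm moves only by the tool apply_moves, never from a script. Its argument "moves" is a list of rows, each a list of 3 entries, a list of its own where there are three numbers: the closure, from 0 (fully open) to 1 (shut), then the shift along the tool's x, y, z in mm, then the turn, a rotation vector about the tool's x, y, z in rad. A call has 1 to 20 rows; each row is the pose to reach, as a shift and turn from the pose commanded when the call began, along the tool's axes at that moment; what a row does not reach only later rows make up. A row lasts 1/8 s, in which the tool goes at most 62.5 mm and 10.7 degrees, less where a joint would pass 70% of its speed; a pose out of reach is approached as far as the arm can. A call with a gripper value outside its range is refused whole. The fingers move at their own pace and stop on an object; the grip force is fixed at half the most. Time passes only in rows, so rows that repeat a pose let the fingers close. It gives the time, the measured TCP pose, the force and the opening at its end, in the units of the state.
- get_obs(): the state, without advancing time (a new reading comes with each control period).
- get_image(name): name is "scene" or "top"; returns a dict with "color" (420x560x3 uint8, red, green, blue), "intrinsics" (3x3 intrinsics, pixels), "cam_to_world" (4x4, takes a point from camera to world coordinates). Camera axes: x right, y down, z forward; pixel columns grow to the right and rows downward; lengths in m; the calibration is good to about 2 mm. A picture is of the moment at which its call begins. There is no depth.
- hand_in(): hands the job in, once; it reports no verdict.
The state is a dict: "clock": time; "q": joint angles; "dq": joint speeds; "joint_torque": joint torques, N m; "tool_pos": TCP position; "orientation": TCP orientation; "wrist_force": force on the tool from outside, world axes, zero at the start; "moment": the same for the moment, N m; "gripper_width": finger opening in m.
Only numpy, scipy, OpenCV 4.12 (cv2) and the standard library are available. Lean on these libraries where they do the work, as an engineer would, in place of code of your own. Each camera call takes 0.05 s, during which the arm holds its last target.

TASK

Bring the next small loudspeaker round to the pointer of the indexing table: with your closed fingertips press the table's spring plunger (the black dished head at the table's edge) down, keep it pressed while you push it and the table round anticlockwise (seen from above) to the very next notch, and without forcing it let it spring back fully up so that the table is locked there. Do not take the plunger head between the fingers, do not touch or shift the small loudspeakers in their nests, and leave everything else on the bench alone.

Things in the scene. Friction and masses are not known exactly. Their poses are not given: they have to be found in the camera images.
- turntable (a joint): angle (rad) of the round table about its upright axis; 0 where it starts, locked in a notch; positive = anticlockwise seen from above; neighbouring notches are 1.047 (60 degrees) apart. It turns freely with light friction (about 0.06 N m) while unlocked, and stays where it is left.
- disc_centre (a point): centre of the upper face of the round aluminium table (170 mm diameter, upper face 60 mm above the bench), on its turning axis. Under it lies a fixed steel index plate, 206 mm diameter, with six notches 12 mm wide in its rim. The whole device stands fixed on the bench. The table carries six nests of three short pins, 58 mm from the axis.
- plunger (a joint): how far the plunger is pressed down (m): 0 up, 0.014 bottomed; spring 4 N at first, 8 N at the bottom. Up, a rounded lug on its stem sits in a notch and locks the table (play 1 degree); beyond 0.008 it is below the index plate and the table is free (half pressed it may ride out sideways); between notches it stays under. Let go within 2 degrees of a notch, it centres itself and springs up.
- plunger_dish (a point): centre of the dished floor of the plunger's black palm head, 97 mm above the bench when up; moves with the plunger. The head is carried on an arm of the round table, its upright axis 120 mm from the table's axis, and travels round with the table. Head 60 mm outside diameter, its dish 52 mm wide and 7 mm deep inside a raised rim: closed fingertips fit in and can both press down and push it round.
- speaker0_mid (a point): small loudspeaker 0, loose, 41 mm diameter, 27 mm high with dome, standing in a nest of the round table; point on its axis 12 mm above its underside (72 mm above the bench); it starts opposite the steel pointer
- speaker1_mid (a point): small loudspeaker 1, loose, 41 mm diameter, 27 mm high with dome, standing in a nest of the round table; point on its axis 12 mm above its underside (72 mm above the bench)
- speaker2_mid (a point): small loudspeaker 2, loose, 41 mm diameter, 27 mm high with dome, standing in a nest of the round table; point on its axis 12 mm above its underside (72 mm above the bench); the next one to come to the pointer
- speaker3_mid (a point): small loudspeaker 3, loose, 41 mm diameter, 27 mm high with dome, standing in a nest of the round table; point on its axis 12 mm above its underside (72 mm above the bench)
- screwdriver: loose screwdriver lying on the bench near the device, 160 mm long; bystander, leave alone; origin at its underside
- reel: small wooden wire reel, 48 mm diameter, 36 mm high, standing on the bench near the device; bystander, leave alone; origin at its underside
- flux: small closed jar, 40 mm diameter, 75 mm high; bystander, leave alone; origin at its underside
- mug: white mug, 85 mm high; bystander, leave alone; origin at its underside
- brush: flat brush lying on the bench, 170 mm long; bystander, leave alone; origin at its underside
- woofer: larger loudspeaker, 112 mm diameter, 50 mm high, lying cone up; bystander, leave alone; origin at its underside
Mind the look-alikes: they are no part of the job. What is shaped like the part that bears speaker2_mid but red or yellow is not meant. What is shaped like the part that bears speaker3_mid but red or turquoise is not meant.

How it is judged:
By the outcome, as a careful person would: the job done as asked, in the order asked, and still so for the second after the job is handed in, with the robot touching nothing.
It also fails if it takes over 42 s, if anything falls off the work surface, if the arm or the gripper's body presses on something with over 40 N, if the wrist force passes 120 N, or if a joint passes its speed limit or range.

## Working session

There is one attempt and no reset: what is moved stays moved. The work goes in short steps, Python scripts to look and compute and a tool call to move; the robot and the scene stay as the last step left them, time stands still between calls to the robot, and variables do not carry over. Pictures are saved under pics/ and viewed, and the job is handed in when it is done.

Besides the shell and the picture viewer there is one more tool, called after ">>>" as name(argument=value, ...) on one line, values as JSON. apply_moves: Moves the arm, as the interface text tells. Its arguments: {"type":"object","properties":{"moves":{"type":"array"}},"required":["moves"]}

```bash
mkdir -p pics
python3 - <<'E'
from station import *
import cv2,numpy as np
o=get_obs();print(o)
for n in("scene","top"):
    d=get_image(n);cv2.imwrite(f"pics/{n}0.png",d["color"][:,:,::-1]);np.savez(f"{n}0.npz",**d)
    print(n,d["intrinsics"],d["cam_to_world"].round(4))
E
```

```text
{'clock': 0.0, 'q': array([ 6.37630688e+01,  2.05963990e+01,  8.65990845e+01, -6.81382319e-04,
        7.29087970e+01, -6.59598215e+00]), 'dq': array([-0.04111026, -0.03357505,  0.01835166,  0.03069605,  0.06915591,
        0.00297787]), 'joint_torque': array([ 2.89152740e-03, -5.15375483e+01, -2.70733738e+01,  6.76896796e-02,
        3.46700451e-02, -1.45313497e-04]), 'tool_pos': array([0.2014015 , 0.56448012, 0.23882489]), 'orientation': array([-1.79896335e+02, -1.13318196e-02,  1.60359242e+02]), 'wrist_force': array([ 0.2548236 , -0.78812291,  0.35671892]), 'moment': array([ 0.00062028, -0.02197342,  0.0089795 ]), 'gripper_width': 0.08782272647407219}
scene [[485.41052296   0.         275.53171763]
 [  0.         485.41052296 200.3150016 ]
 [  0.           0.           1.        ]] [[-0.6568  0.527  -0.5393  1.4535]
 [ 0.754   0.455  -0.4737  0.7654]
 [-0.0042 -0.7178 -0.6962  1.1946]
 [ 0.      0.      0.      1.    ]]
top [[387.6680931    0.         277.52103775]
 [  0.         387.6680931  216.94728237]
 [  0.           0.           1.        ]] [[ 0.0144 -0.9799  0.1992  0.3862]
 [-0.9999 -0.0151 -0.002  -0.0019]
 [ 0.005  -0.1992 -0.98    1.031 ]
 [ 0.      0.      0.      1.    ]]
```

View pics/scene0.png

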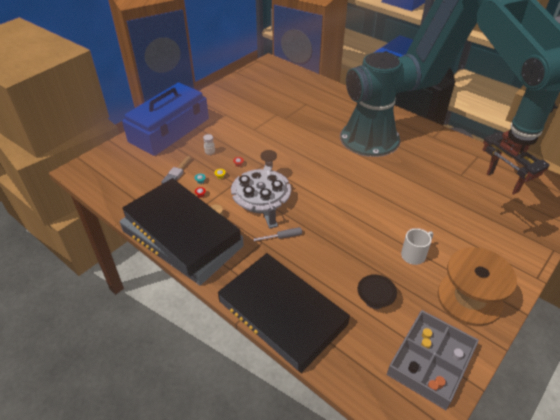

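View pics/top0.png

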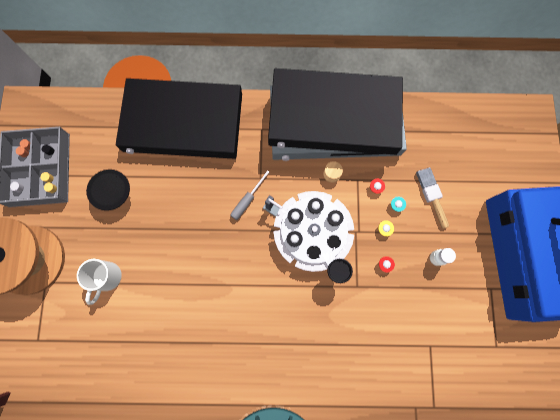

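Run:
```python
import cv2
a=cv2.imread("pics/scene0.png")[135:245,200:330];cv2.imwrite("pics/sc.png",cv2.resize(a,None,fx=6,fy=5.4,interpolation=2))
a=cv2.imread("pics/top0.png")[160:300,220:400];cv2.imwrite("pics/tc.png",cv2.resize(a,None,fx=4,fy=4,interpolation=2))
```

```text
(no output)
```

View pics/sc.png

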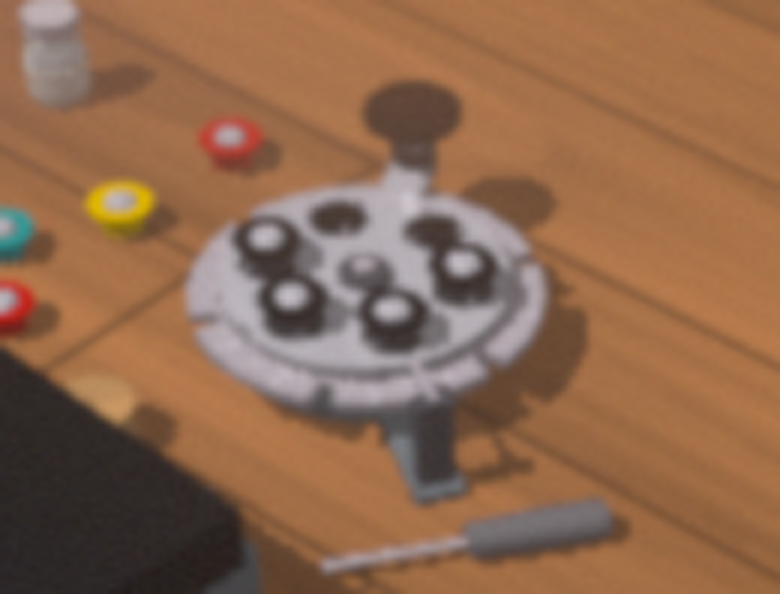

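View pics/tc.png

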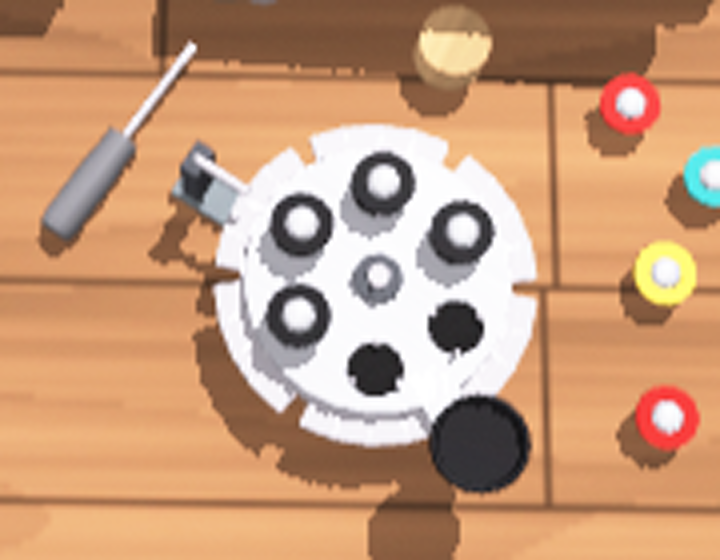

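The top crop shows the pointer at upper left (crop 205,175), with a speaker opposite it (300,225). Going anticlockwise, the next one is the black speaker at the top (382,185); the red, yellow and turquoise ones on the bench are look-alikes. The plunger head is the black dish at crop (480,443), full-image about (340,271). Next I measure the head and the axis from both views.

```bash
cat > h.py <<'E'
import numpy as np,cv2
def ray(d,u,v):
    K=d["intrinsics"];T=d["cam_to_world"];r=T[:3,:3]@np.linalg.solve(K,[u,v,1.]);return T[:3,3],r/np.linalg.norm(r)
def plane(d,u,v,z):
    o,r=ray(d,u,v);return o+r*(z-o[2])/r[2]
def tri(d1,p1,d2,p2):
    A=np.zeros((3,3));b=np.zeros(3)
    R=[ray(d1,*p1),ray(d2,*p2)]
    for o,r in R:
        P=np.eye(3)-np.outer(r,r);A+=P;b+=P@o
    x=np.linalg.solve(A,b);return x,[np.linalg.norm((np.eye(3)-np.outer(r,r))@(x-o)) for o,r in R]
def proj(d,p):
    T=np.linalg.inv(d["cam_to_world"]);c=T[:3,:3]@p+T[:3,3];q=d["intrinsics"]@c;return q[:2]/q[2]
E
python3 - <<'E'
from h import *
s=dict(np.load("scene0.npz"));t=dict(np.load("top0.npz"))
# top head
def blob(d,x0,y0,x1,y1,f):
    c=d["color"][y0:y1,x0:x1].astype(int);m=f(c).astype(np.uint8)
    n,l,st,ce=cv2.connectedComponentsWithStats(m)
    for i in range(1,n):
        if st[i,4]>15:
            cn=max(cv2.findContours((l==i).astype(np.uint8),0,1)[0],key=len)
            e=cv2.fitEllipse(cn) if len(cn)>5 else None
            print(st[i]+[x0,y0,0,0,0],ce[i]+[x0,y0],e and (e[0][0]+x0,e[0][1]+y0,e[1:]))
print("top");blob(t,270,185,360,290,lambda c:c.max(2)<75)
print("topwhite");blob(t,260,180,365,285,lambda c:(c.min(2)>150))
print("scene");blob(s,255,145,285,170,lambda c:(c.max(2)<105))
print("scwhite");blob(s,220,160,300,220,lambda c:(c.min(2)>120)&(c.max(2)-c.min(2)<45))
print(s["color"][150:168,270].tolist())
for z in(.104,): 
  print(plane(t,340.2,271,z))
E
```

```text
top
[308 199  15  15 108] [314.89814815 205.9537037 ] (315.0436897277832, 205.58290672302246, ((13.50013256072998, 14.764941215515137), 60.247310638427734))
[288 209  15  15 109] [294.8440367  216.17431193] (294.9210567474365, 215.82930946350098, ((14.089563369750977, 14.399786949157715), 91.77816009521484))
[328 211  15  15 109] [334.68807339 218.11926606] (334.8695755004883, 217.77885055541992, ((13.782402992248535, 14.840383529663086), 49.636207580566406))
[287 232  15  15 104] [294.04807692 238.68269231] (294.07396507263184, 238.53217697143555, ((13.753619194030762, 14.479199409484863), 93.70806121826172))
[327 236  14  12 121] [333.52066116 241.50413223] (333.5071792602539, 241.49073791503906, ((11.100366592407227, 12.335243225097656), 93.5186538696289))
[307 246  14  13 127] [313.37007874 252.08661417] (313.38123321533203, 252.08702087402344, ((11.51643180847168, 12.405384063720703), 107.83161926269531))
[327 259  25  24 466] [339.35193133 270.70386266] (339.3444061279297, 270.6893615722656, ((22.951740264892578, 24.041933059692383), 95.6622543334961))
topwhite
[ 268  191   86 
[... 1548 characters left out ...]
.27380952 193.10714286] (285.89351654052734, 192.94553756713867, ((6.27840518951416, 18.165390014648438), 20.325910568237305))
[246 188   5   4  18] [248.         189.33333333] (248.0, 189.37015533447266, ((3.444880485534668, 4.657174110412598), 90.0))
[262 190   6   4  19] [264.84210526 191.68421053] (264.81204986572266, 191.6209259033203, ((3.313840866088867, 5.3319573402404785), 89.4931411743164))
[[119, 85, 62], [99, 72, 56], [98, 72, 57], [94, 70, 56], [95, 68, 57], [94, 68, 56], [93, 68, 56], [93, 69, 58], [93, 68, 56], [90, 66, 54], [88, 66, 55], [94, 74, 65], [97, 77, 72], [94, 75, 69], [89, 71, 61], [94, 77, 72], [113, 100, 99], [143, 132, 133]]
[ 0.44593653 -0.15455461  0.104     ]
```

```bash
python3 - <<'E'
from h import *
from scipy.optimize import least_squares
s=dict(np.load("scene0.npz"));t=dict(np.load("top0.npz"))
T={'D':(294.25,238.1),'A':(295.05,215.2),'B':(315.3,204.6),'C':(335.4,217.0)}
S={'D':(276.6,183.5),'A':(264.8,191.7),'B':(248,189.35),'C':(243.9,178.4)}
P={k:tri(t,T[k],s,S[k]) for k in T}
for k in P:print(k,P[k][0].round(4),np.round(P[k][1],4))
for z in (.086,):
  Q=np.array([plane(t,*T[k],z)[:2] for k in 'DABC'])
  f=lambda p:np.r_[*[Q[i]-p[:2]-.058*np.array([np.cos(p[2]-i*np.pi/3),np.sin(p[2]-i*np.pi/3)]) for i in range(4)]]
  r=least_squares(f,[.5,-.1,2.6]);print(r.x,np.degrees(r.x[2]),r.fun.round(4))
for hp in [(268.7,155.4),(268.7,156)]:
  for tp in [(339.4,270.5),(340,271)]:
    h,e=tri(t,tp,s,hp);d=h[:2]-r.x[:2];print(h.round(4),np.round(e,4),np.hypot(*d),np.degrees(np.arctan2(d[1],d[0])))
for p in [(334.2,),]:pass
for n,p in dict(flux=(447,255,.075),red=(387,264,.025),yel=(386,228,.025),tool=(500,200,.1),reel=(333,172,.036)).items():print(n,plane(t,*p))
E
python3 - <<'E'
import cv2
a=cv2.imread("pics/scene0.png")[145:175,250:290];cv2.imwrite("pics/sh.png",cv2.resize(a,None,fx=16,fy=16,interpolation=0))
a=cv2.imread("pics/top0.png")[250:290,320:360];cv2.imwrite("pics/th.png",cv2.resize(a,None,fx=12,fy=12,interpolation=0))
E
```

```text
D [ 0.5261 -0.0452  0.0802] [0.001 0.001]
A [ 0.5839 -0.0471  0.0816] [0.0007 0.0007]
B [ 0.612  -0.0979  0.0813] [0.0007 0.0007]
C [ 0.5807 -0.1477  0.081 ] [0.0012 0.0012]
[ 0.55310967 -0.09673487  2.06537386] 118.33720525591129 [ 0.0002 -0.0001 -0.0002 -0.0001  0.0002  0.0004 -0.0003 -0.0002]
[ 0.4466 -0.1523  0.0985] [0.0015 0.0015] 0.12013848757976058 -152.45466477081413
[ 0.4454 -0.1537  0.0971] [0.0018 0.0018] 0.12188127746789157 -152.12021557348552
[ 0.4467 -0.1526  0.0957] [0.0017 0.0017] 0.12021012545856191 -152.32395132310955
[ 0.4454 -0.154   0.0943] [0.002 0.002] 0.12195961145342996 -151.99046663891534
flux [ 0.49095501 -0.42429367  0.075     ]
red [ 0.47079028 -0.28908362  0.025     ]
yel [ 0.56534513 -0.29040988  0.025     ]
tool [ 0.6267986  -0.55490528  0.1       ]
reel [ 0.71384412 -0.15112014  0.036     ]
```

View pics/sh.png

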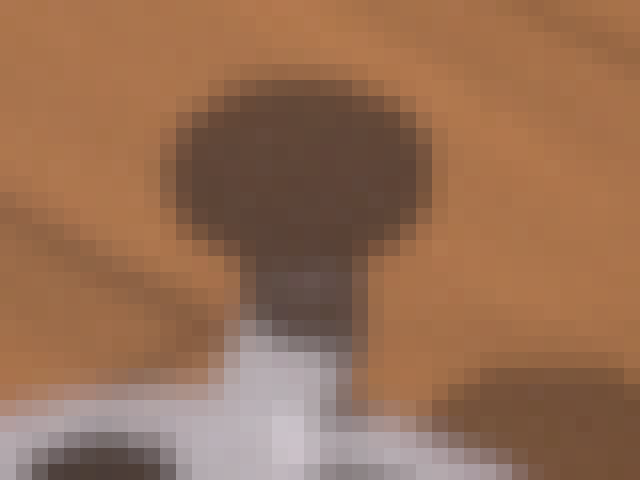

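View pics/th.png

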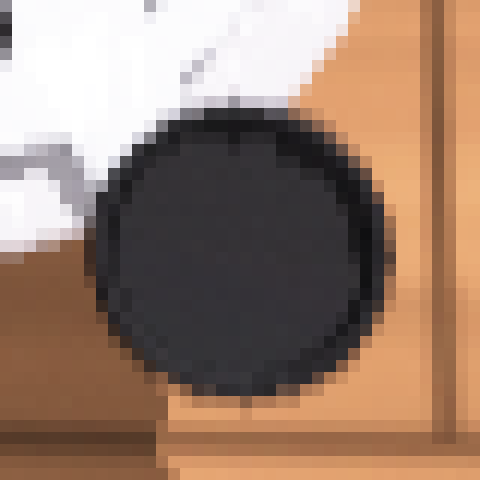

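The head comes out at about (0.447, −0.1535), with its dish floor at about z 0.097. The table axis is (0.553, −0.097). The speakers' nest pattern puts the head at −151.7°, which agrees with the direct measurement. Next I work out the approach.

```bash
cat >> h.py <<'E'
C=np.array([.5531,-.0967])
def tool(p,yaw0,p0):
    y=np.radians(yaw0);d=(np.array(p)-p0)*1000
    return np.round([d[0]*np.cos(y)+d[1]*np.sin(y),d[0]*np.sin(y)-d[1]*np.cos(y),-d[2]],1)
E
python3 - <<'E'
from h import *
p0=np.array([.202,.565,.24]);
for p in [(.40,.25,.24),(.447,-.1535,.2),(.447,-.1535,.15)]:print(tool(p,160.36,p0))
E
```

```text
[-292.4 -230.1   -0. ]
[-472.2 -594.4   40. ]
[-472.2 -594.4   90. ]
```

>>> apply_moves(moves=[[1, [-48, -38, 0], [0, 0, 0.15]], [1, [-97, -77, 0], [0, 0, 0.32]], [1, [-146, -115, 0], [0, 0, 0.49]], [1, [-195, -153, 0], [0, 0, 0.66]], [1, [-244, -191, 0], [0, 0, 0.83]], [1, [-290, -230, 0], [0, 0, 1.0]], [1, [-316, -282, 0], [0, 0, 1.17]], [1, [-342, -334, 5], [0, 0, 1.34]], [1, [-368, -386, 10], [0, 0, 1.5]], [1, [-394, -438, 15], [0, 0, 1.56]], [1, [-420, -490, 20], [0, 0, 1.56]], [1, [-446, -542, 30], [0, 0, 1.56]], [1, [-472, -594.5, 40], [0, 0, 1.56]], [1, [-472, -594.5, 70], [0, 0, 1.56]], [1, [-472, -594.5, 90], [0, 0, 1.56]], [1, [-472, -594.5, 90], [0, 0, 1.56]], [1, [-472, -594.5, 90], [0, 0, 1.56]]])

```text
clock: 2.22
tool_pos: [0.4467, -0.1535, 0.1502]
orientation: [180.0, 0.0, 71.0]
wrist_force: [0.8, -0.5, 0.3]
gripper_width: 0.0003
```

Run:
```python
from station import *
import cv2,numpy as np
o=get_obs();print(o)
for n,r in(("scene",(140,200,230,310)),("top",(200,300,270,410))):
    d=get_image(n);cv2.imwrite(f"pics/{n}1.png",cv2.resize(d["color"][r[0]:r[1],r[2]:r[3],::-1],None,fx=5.5,fy=5.5,interpolation=2))
```

```text
{'clock': 2.225, 'q': array([-2.73480559e+01,  1.64685467e+01,  1.08020545e+02, -6.10483927e-03,
        5.54844908e+01, -8.34079686e+00]), 'dq': array([ 0.34810103, -0.66592404, -0.52395515, -0.0479095 , -0.27324454,
        0.03954331]), 'joint_torque': array([-1.91645203e-01, -3.97663558e+01, -2.03983176e+01,  4.64381045e-02,
        5.94437099e-02, -7.31391665e-04]), 'tool_pos': array([ 0.44667546, -0.15348726,  0.15018121]), 'orientation': array([1.79974592e+02, 8.81067614e-03, 7.09961971e+01]), 'wrist_force': array([ 0.79619583, -0.52335779,  0.32099994]), 'moment': array([-0.09313166,  0.10201032, -0.04738522]), 'gripper_width': 0.0003486251039572229}
```

View pics/scene1.png

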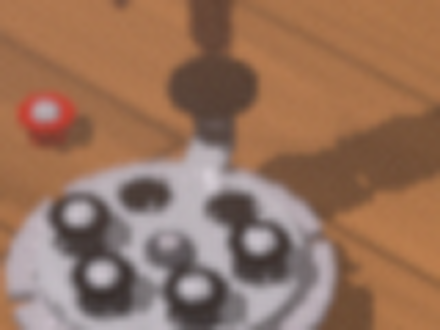

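View pics/top1.png

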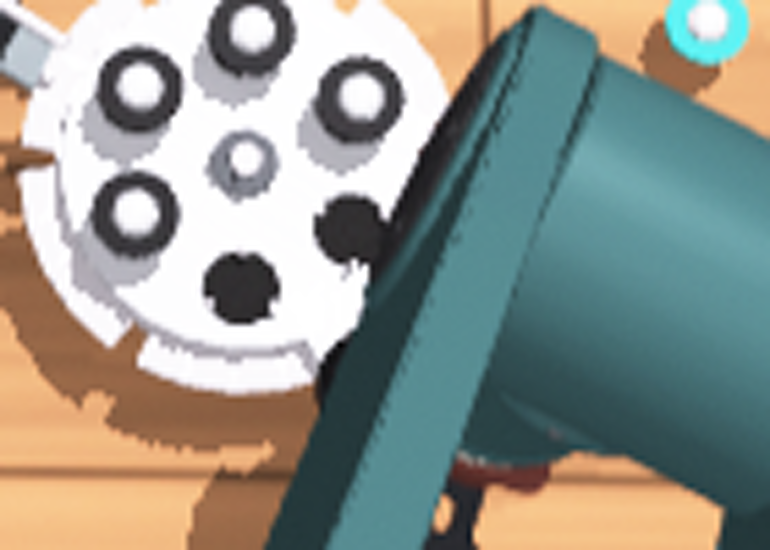

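The scene crop shows the closed tips (212,50) centred over the head (212,88). Descending into the dish.

>>> apply_moves(moves=[[1, [0, 0, 12], [0, 0, 0]], [1, [0, 0, 24], [0, 0, 0]], [1, [0, 0, 32], [0, 0, 0]], [1, [0, 0, 35], [0, 0, 0]], [1, [0, 0, 37], [0, 0, 0]], [1, [0, 0, 39], [0, 0, 0]], [1, [0, 0, 39], [0, 0, 0]], [1, [0, 0, 39], [0, 0, 0]]])

```text
clock: 3.32
tool_pos: [0.4463, -0.1536, 0.1108]
orientation: [-180.0, 0.0, 71.0]
wrist_force: [-2.7, -0.1, 3.7]
gripper_width: 0.0005
```

>>> apply_moves(moves=[[1, [0, 0, 2], [0, 0, 0]], [1, [0, 0, 4], [0, 0, 0]], [1, [0, 0, 6], [0, 0, 0]], [1, [0, 0, 8], [0, 0, 0]], [1, [0, 0, 9], [0, 0, 0]], [1, [0, 0, 9], [0, 0, 0]]])

```text
clock: 4.08
tool_pos: [0.4465, -0.1537, 0.1017]
orientation: [180.0, 0.0, 71.0]
wrist_force: [-3.8, -1.3, 6.5]
gripper_width: 0.0009
```

Run:
```python
from h import *
from station import *
o=get_obs();print(o["tool_pos"],o["wrist_force"])
# commanded pose estimate
p0=np.array([.447,-.1535,.102]);yaw=71.0
v=p0[:2]-C;print(np.hypot(*v),np.degrees(np.arctan2(v[1],v[0])))
for k in range(0,61,3):
    a=np.radians(k);q=C+np.array([[np.cos(a),-np.sin(a)],[np.sin(a),np.cos(a)]])@v
    print(k,tool([*q,.102],yaw,p0),round(-a,3))
```

```text
[ 0.44645423 -0.15365976  0.10168397] [-3.80567503 -1.25019529  6.5243407 ]
0.12034720603321045 -151.83789658977008
0 [ 0.  0. -0.] -0.0
3 [-4.2  4.7 -0. ] -0.052
6 [-8.1  9.7 -0. ] -0.105
9 [-11.7  14.8  -0. ] -0.157
12 [-15.1  20.1  -0. ] -0.209
15 [-18.2  25.6  -0. ] -0.262
18 [-21.   31.3  -0. ] -0.314
21 [-23.5  37.1  -0. ] -0.367
24 [-25.7  43.   -0. ] -0.419
27 [-27.5  49.   -0. ] -0.471
30 [-29.1  55.1  -0. ] -0.524
33 [-30.3  61.3  -0. ] -0.576
36 [-31.2  67.5  -0. ] -0.628
39 [-31.8  73.8  -0. ] -0.681
42 [-32.1  80.1  -0. ] -0.733
45 [-32.   86.4  -0. ] -0.785
48 [-31.6  92.7  -0. ] -0.838
51 [-30.9  98.9  -0. ] -0.89
54 [-29.8 105.1  -0. ] -0.942
57 [-28.4 111.3  -0. ] -0.995
60 [-26.7 117.3  -0. ] -1.047
```

>>> apply_moves(moves=[[1, [-2.1, 2.3, 0], [0, 0, -0.026]], [1, [-4.2, 4.7, 0], [0, 0, -0.052]], [1, [-8.1, 9.7, 0], [0, 0, -0.105]], [1, [-11.7, 14.8, 0], [0, 0, -0.157]], [1, [-15.1, 20.1, 0], [0, 0, -0.209]], [1, [-18.2, 25.6, 0], [0, 0, -0.262]], [1, [-21, 31.3, 0], [0, 0, -0.314]], [1, [-23.5, 37.1, 0], [0, 0, -0.367]], [1, [-25.7, 43, 0], [0, 0, -0.419]], [1, [-27.5, 49, 0], [0, 0, -0.471]], [1, [-29.1, 55.1, 0], [0, 0, -0.524]], [1, [-29.1, 55.1, 0], [0, 0, -0.524]]])

```text
clock: 5.58
tool_pos: [0.4911, -0.1999, 0.1023]
orientation: [179.8, 0.1, 101.0]
wrist_force: [-0.8, -0.3, 7.2]
gripper_width: 0.0005
```

```bash
cat > look.py <<'E'
from station import *
from h import *
import sys
n=sys.argv[1]
o=get_obs();p=o["tool_pos"];v=p[:2]-C;print(o["clock"],p.round(4),o["wrist_force"].round(2),"r",np.hypot(*v),"turned",np.degrees(np.arctan2(v[1],v[0]))+151.75)
for k,r in(("scene",(140,220,215,315)),("top",(180,300,250,380))):
    d=get_image(k);np.savez(f"{k}{n}.npz",**d);cv2.imwrite(f"pics/{k}{n}.png",cv2.resize(d["color"][r[0]:r[1],r[2]:r[3],::-1],None,fx=4.8,fy=4.8,interpolation=2))
E
python3 look.py 2
```

```text
5.575 [ 0.4911 -0.1999  0.1023] [-0.85 -0.25  7.2 ] r 0.1204008672604908 turned 30.78292808349019
```

View pics/scene2.png

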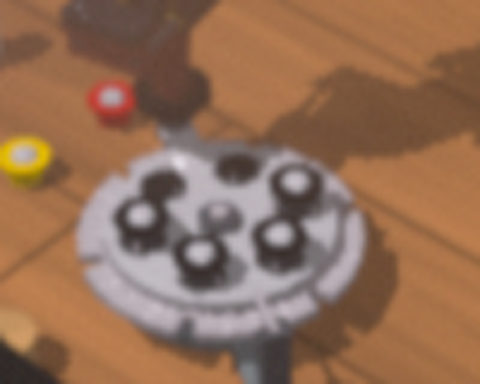

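View pics/top2.png

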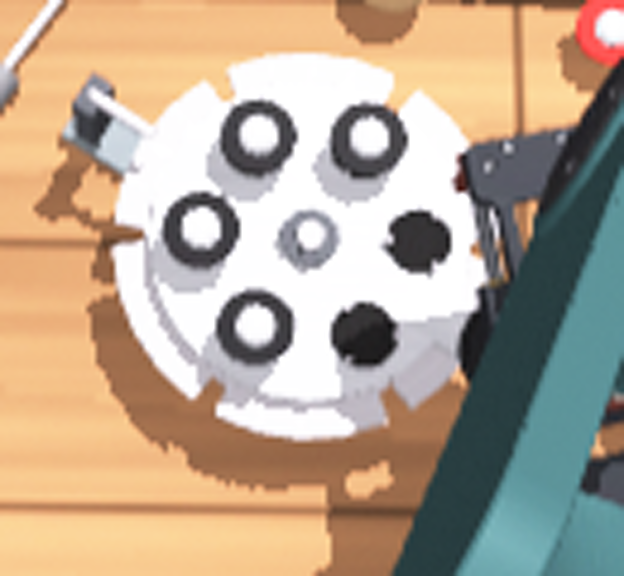

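The table turned about 30° with the head, and nothing else moved. I'll go on to just short of the notch and measure the angle.

>>> apply_moves(moves=[[1, [-4.2, 4.7, 0], [0, 0, -0.052]], [1, [-8.1, 9.7, 0], [0, 0, -0.105]], [1, [-11.7, 14.8, 0], [0, 0, -0.157]], [1, [-15.1, 20.1, 0], [0, 0, -0.209]], [1, [-18.2, 25.6, 0], [0, 0, -0.262]], [1, [-21, 31.3, 0], [0, 0, -0.314]], [1, [-23.5, 37.1, 0], [0, 0, -0.367]], [1, [-25.7, 43, 0], [0, 0, -0.419]], [1, [-27.1, 47, 0], [0, 0, -0.454]], [1, [-27.5, 49, 0], [0, 0, -0.471]], [1, [-27.5, 49, 0], [0, 0, -0.471]]])

```text
clock: 7.05
tool_pos: [0.5442, -0.2165, 0.1023]
orientation: [179.9, 0.1, 128.0]
wrist_force: [1.0, 2.0, 6.5]
gripper_width: 0.0006
```

```bash
cat > ang.py <<'E'
from h import *
import sys
from scipy.optimize import least_squares
def domes(n):
    t=dict(np.load(f"top{n}.npz"));c=t["color"].astype(np.uint8)
    m=(c.min(2)>150).astype(np.uint8);k,l,st,ce=cv2.connectedComponentsWithStats(m)
    o=[]
    for i in range(1,k):
        if 38<=st[i,4]<=65:
            p=plane(t,*ce[i],.086)[:2]
            if abs(np.hypot(*(p-C))-.058)<.006:o.append(p)
    return np.array(o)
for n in sys.argv[1:]:
    Q=domes(n);v=Q-C;a=np.degrees(np.arctan2(v[:,1],v[:,0]));print(n,len(Q),np.sort(a).round(2),np.hypot(v[:,0],v[:,1]).round(4),"mod60",((a+30-58.337)%60-30+0).round(2))
E
python3 look.py 3;python3 ang.py 0 2 3
```

```text
7.05 [ 0.5442 -0.2165  0.1023] [1.04 2.02 6.47] r 0.12013395846438066 turned 57.51362543194627
0 4 [-61.88  -1.41  58.34 118.15] [0.0581 0.0578 0.0579 0.0578] mod60 [ 0.25 -0.   -0.22 -0.19]
2 4 [-30.65  29.48  89.84 149.17] [0.0576 0.0573 0.0578 0.0582] mod60 [-28.86 -28.99 -28.5  -29.16]
3 4 [ -4.4   56.18 116.14 176.02] [0.0576 0.0575 0.0582 0.0584] mod60 [-2.74 -2.16 -2.19 -2.32]
```

View pics/top3.png

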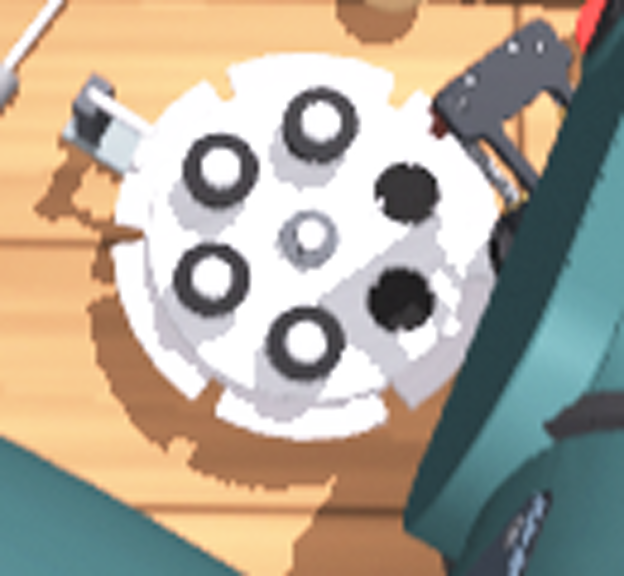

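The table is at about 57.65°, so it needs 2.3° more, which is about 4.8 mm along the arc.

>>> apply_moves(moves=[[1, [-1.6, 1.8, 0], [0, 0, -0.02]], [1, [-3.2, 3.6, 0], [0, 0, -0.04]], [1, [-3.2, 3.6, 0], [0, 0, -0.04]], [1, [-3.2, 3.6, 0], [0, 0, -0.04]]])

```text
clock: 7.65
tool_pos: [0.549, -0.2168, 0.1023]
orientation: [179.9, 0.1, 130.3]
wrist_force: [1.5, 1.7, 6.7]
gripper_width: 0.0002
```

```bash
python3 look.py 4;python3 ang.py 4
```

```text
7.65 [ 0.549  -0.2168  0.1023] [1.5  1.74 6.7 ] r 0.12014220549180848 turned 59.77550996158051
4 4 [ -1.91  58.3  118.56 178.2 ] [0.0574 0.0577 0.0578 0.0583] mod60 [-0.25 -0.04  0.23 -0.13]
```

The table is at 60.0° within measuring noise. I'll raise straight up slowly.

>>> apply_moves(moves=[[1, [0, 0, -2], [0, 0, 0]], [1, [0, 0, -4], [0, 0, 0]], [1, [0, 0, -6], [0, 0, 0]], [1, [0, 0, -8], [0, 0, 0]], [1, [0, 0, -10], [0, 0, 0]], [1, [0, 0, -12], [0, 0, 0]], [1, [0, 0, -14], [0, 0, 0]], [1, [0, 0, -16], [0, 0, 0]], [1, [0, 0, -20], [0, 0, 0]], [1, [0, 0, -26], [0, 0, 0]], [1, [0, 0, -40], [0, 0, 0]], [1, [0, 0, -70], [0, 0, 0]], [1, [0, 0, -110], [0, 0, 0]], [1, [0, 0, -110], [0, 0, 0]]])

```text
clock: 9.5
tool_pos: [0.5495, -0.2182, 0.216]
orientation: [179.8, 0.4, 130.3]
wrist_force: [-0.4, -0.2, -1.3]
gripper_width: 0.0007
```

```bash
python3 look.py 5;python3 ang.py 5
```

```text
9.5 [ 0.5495 -0.2182  0.216 ] [-0.38 -0.21 -1.27] r 0.12150884284182585 turned 60.03844431382235
5 4 [ -2.3   57.61 117.65 176.25] [0.0572 0.0575 0.058  0.0575] mod60 [-0.63 -0.73 -0.68 -2.08]
```

View pics/scene5.png

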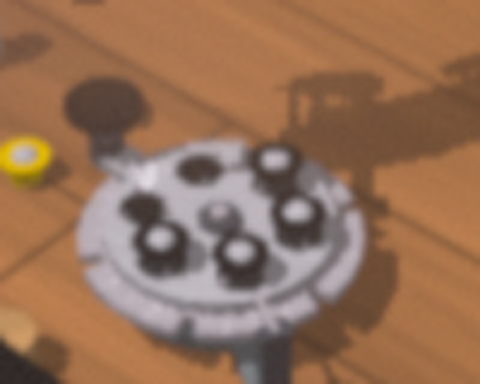

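View pics/top5.png

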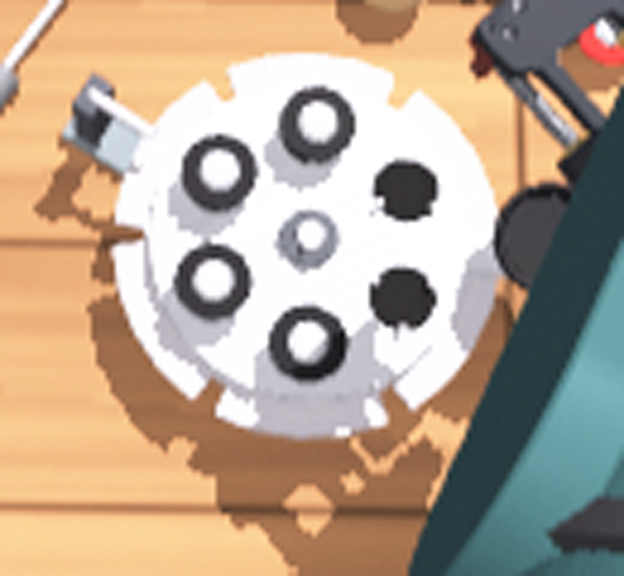

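The arm is clear. Dome fits give about 59.3°, inside the 1° play; the outlier is a dome in the arm's shadow. I'll move the arm aside to check the plunger height and the bystanders.

Run:
```python
from h import *
p0=np.array([.5495,-.2182,.216])
print(tool((.42,.25,.28),130.3,p0))
```

```text
[440.8 204.1 -64. ]
```

>>> apply_moves(moves=[[1, [0, 0, -30], [0, 0, 0]], [1, [0, 0, -64], [0, 0, 0]], [1, [44, 20, -64], [0, 0, 0]], [1, [88, 40, -64], [0, 0, 0]], [1, [132, 61, -64], [0, 0, 0]], [1, [176, 81, -64], [0, 0, 0]], [1, [220, 102, -64], [0, 0, 0]], [1, [264, 122, -64], [0, 0, 0]], [1, [308, 143, -64], [0, 0, 0]], [1, [352, 163, -64], [0, 0, 0]], [1, [396, 184, -64], [0, 0, 0]], [1, [440, 204, -64], [0, 0, 0]], [1, [440, 204, -64], [0, 0, 0]], [1, [440, 204, -64], [0, 0, 0]]])

```text
clock: 11.35
tool_pos: [0.4177, 0.2501, 0.2746]
orientation: [-179.9, -0.0, 130.3]
wrist_force: [0.6, 0.0, -0.6]
gripper_width: 0.0003
```

```bash
python3 look.py 6;python3 ang.py 0 6
python3 - <<'E'
from h import *
s=dict(np.load("scene6.npz"));t=dict(np.load("top6.npz"));s0=dict(np.load("scene0.npz"));t0=dict(np.load("top0.npz"))
def head(d,z,a):
    q=C+.12*np.array([np.cos(np.radians(a)),np.sin(np.radians(a))]);return proj(d,np.array([*q,z])).round(1)
for z in(.104,.097,.090):print("pred scene",z,head(s,z,-91.7),"start",head(s,z,-151.7))
for nm,d in(("s",s),("t",t)):
    cv2.imwrite(f"pics/h{nm}.png",cv2.resize((d["color"][145:185,215:265] if nm=="s" else d["color"][210:260,325:375])[:,:,::-1],None,fx=12,fy=12,interpolation=0))
cv2.imwrite("pics/full6.png",t["color"][:,:,::-1])
df=(np.abs(t["color"].astype(int)-t0["color"]).max(2)>60).astype(np.uint8)*255;cv2.imwrite("pics/diff6.png",df)
E
```

```text
11.35 [0.4177 0.2501 0.2746] [ 0.65  0.01 -0.63] r 0.37229074700156906 turned 263.077291642364
0 4 [-61.88  -1.41  58.34 118.15] [0.0581 0.0578 0.0579 0.0578] mod60 [ 0.25 -0.   -0.22 -0.19]
6 4 [ -2.39  57.1  117.15 176.54] [0.0576 0.0578 0.0577 0.0577] mod60 [-0.73 -1.24 -1.19 -1.8 ]
pred scene 0.104 [235.2 160.5] start [267.8 154.1]
pred scene 0.097 [235.4 162.1] start [267.9 155.6]
pred scene 0.09 [235.5 163.6] start [267.9 157.1]
```

View pics/hs.png

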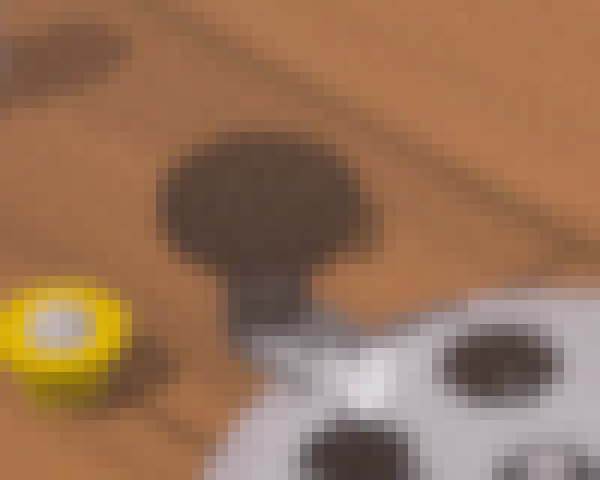

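View pics/ht.png

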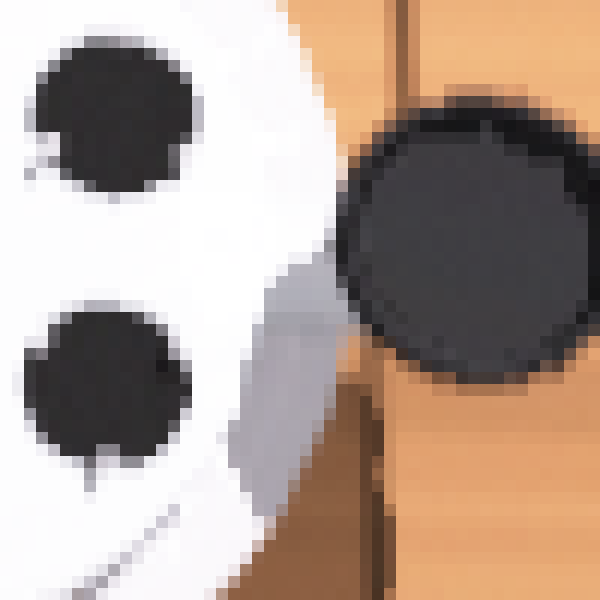

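View pics/full6.png

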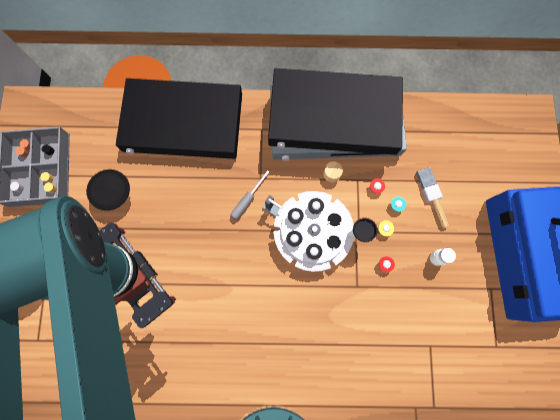

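View pics/diff6.png

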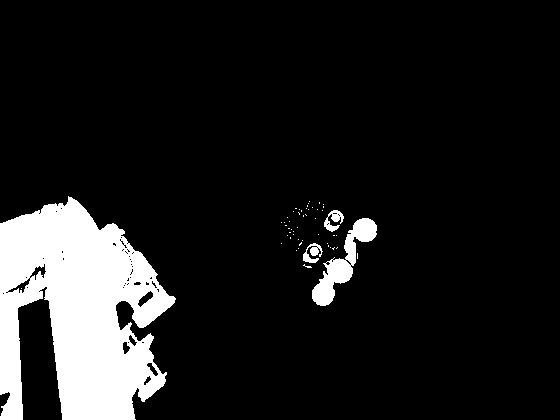

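```bash
cat > hd.py <<'E'
from h import *
import sys
def cen(d,x0,y0,x1,y1,thr,mn,erode=0):
    c=d["color"][y0:y1,x0:x1].astype(np.float32);c=cv2.resize(c,None,fx=4,fy=4,interpolation=cv2.INTER_CUBIC)
    m=(c.max(2)<thr).astype(np.uint8)
    if erode:m=cv2.morphologyEx(m,cv2.MORPH_OPEN,cv2.getStructuringElement(2,(erode,erode)))
    k,l,st,ce=cv2.connectedComponentsWithStats(m);out=[]
    for i in range(1,k):
        if st[i,4]>mn:
            cn=max(cv2.findContours((l==i).astype(np.uint8),0,1)[0],key=len);e=cv2.fitEllipse(cn)
            out.append(((e[0][0]+.5)/4-.5+x0,(e[0][1]+.5)/4-.5+y0,e[1][0]/4,e[1][1]/4))
    return np.round(out,2)
for n,sb,tb in((0,(255,145,285,163),(322,253,358,288)),(6,(224,150,252,169),(348,215,381,245))):
    s=dict(np.load(f"scene{n}.npz"));t=dict(np.load(f"top{n}.npz"))
    a=cen(s,*sb,105,1000,31);b=cen(t,*tb,75,4000,31);print(n,a,b)
    if len(a) and len(b):
        p,e=tri(s,a[0][:2],t,b[0][:2]);v=p[:2]-C;print(p.round(4),np.round(e,4),np.hypot(*v),np.degrees(np.arctan2(v[1],v[0])))
        for z in(.104,.1): 
            p=plane(t,*b[0][:2],z);v=p[:2]-C;print(z,np.hypot(*v),np.degrees(np.arctan2(v[1],v[0])))
    for e in cen(t,280,195,350,265,75,900):
        z=.0605 if e[3]<13 else .083
        v=plane(t,*e[:2],z)[:2]-C;print("  nest",z,np.degrees(np.arctan2(v[1],v[0])).round(2),np.hypot(*v).round(4))
E
python3 hd.py
```

```text
0 [[268.3  156.12  11.62  14.06]] [[339.39 270.6   23.27  24.49]]
[ 0.4469 -0.1533  0.0947] [0.001 0.001] 0.12035466738525272 -151.93456256245733
0.104 0.12007799305256524 -152.23054541314414
0.1 0.12015134203958337 -151.89799073273238
  nest 0.083 -1.06 0.0561
  nest 0.083 59.59 0.0573
  nest 0.083 -62.94 0.0562
  nest 0.083 118.78 0.0584
  nest 0.0605 -121.65 0.0581
  nest 0.0605 178.64 0.0578
  nest 0.083 -144.58 0.1033
6 [[236.36 162.24  12.03  15.73]] [[364.64 229.58  22.43  23.8 ]]
[ 0.5471 -0.2163  0.0954] [0.0016 0.0016] 0.11972756819516188 -92.84990598604682
0.104 0.11916824286154172 -93.13052739638273
0.1 0.12005367939754896 -92.77663346752794
  nest 0.083 -2.22 0.056
  nest 0.083 58.74 0.0574
  nest 0.0605 -62.85 0.0584
  nest 0.083 117.84 0.0584
  nest 0.0605 -122.26 0.0582
  nest 0.083 177.02 0.0585
```

```bash
python3 look.py 7
cat >> hd.py <<'E'
print("----")
def holes(n):
    t=dict(np.load(f"top{n}.npz"));r={}
    for e in cen(t,280,195,350,265,75,900):
        z=.0605 if e[3]<13 else .083
        v=plane(t,*e[:2],z)[:2]-C
        if abs(np.hypot(*v)-.058)<.003:r[(round(e[0]),round(e[1]))]=(z,np.degrees(np.arctan2(v[1],v[0])).round(2))
    return r
for n in (4,5,6,7):print(n,holes(n))
# plate notch check: table vs pointer
for n in (0,6,7):
    t=dict(np.load(f"top{n}.npz"));print(n,cen(t,348,215,381,245,75,4000,31))
a,b=[dict(np.load(f"scene{n}.npz"))["color"].astype(float) for n in(6,7)];print(np.abs(a-b)[140:215,220:300].mean())
E
python3 hd.py | sed -n '/----/,$p'; python3 ang.py 7
```

```text
11.45 [0.4183 0.2495 0.2751] [-0.54 -0.58 -0.1 ] r 0.3715410502009568 turned 263.02302308346
----
4 {(334, 219): (0.0605, np.float64(-62.23)), (294, 239): (0.083, np.float64(118.72)), (333, 241): (0.083, np.float64(-125.95)), (314, 251): (0.083, np.float64(178.06))}
5 {(295, 216): (0.083, np.float64(58.85)), (334, 219): (0.0605, np.float64(-62.86)), (294, 238): (0.083, np.float64(117.78)), (333, 242): (0.0605, np.float64(-122.29)), (314, 251): (0.083, np.float64(177.47))}
6 {(316, 206): (0.083, np.float64(-2.22)), (295, 216): (0.083, np.float64(58.74)), (334, 219): (0.0605, np.float64(-62.85)), (294, 238): (0.083, np.float64(117.84)), (333, 242): (0.0605, np.float64(-122.26)), (314, 251): (0.083, np.float64(177.02))}
7 {(316, 206): (0.083, np.float64(-2.19)), (295, 216): (0.083, np.float64(58.75)), (334, 219): (0.0605, np.float64(-62.83)), (294, 238): (0.083, np.float64(117.81)), (333, 242): (0.0605, np.float64(-122.26)), (314, 251): (0.083, np.float64(177.0))}
0 []
6 [[364.64 229.58  22.43  23.8 ]]
7 [[364.65 229.56  22.39  23.81]]
0.9696111111111111
7 4 [ -2.39  57.1  117.18 176.7 ] [0.0576 0.0578 0.0575 0.0578] mod60 [-0.73 -1.24 -1.16 -1.63]
```

Run:
```python
from h import *
def edges(n,cx,cols,lo,hi):
    g=dict(np.load(f"scene{n}.npz"))["color"].astype(float)[:,:,0]
    g=cv2.GaussianBlur(g,(0,0),.5)
    o=[]
    for x in cols:
        c=g[lo:hi,x];bg=c[:3].max();fg=c[-3:].mean();th=(bg+fg)/2
        i=np.where(c<th)[0][0];o.append(lo+i-1+(c[i-1]-th)/(c[i-1]-c[i]))
    return np.round(o,2)
def lr(n,row,l,r):
    g=dict(np.load(f"scene{n}.npz"))["color"].astype(float)[:,:,0];c=g[row,l:r];fg=np.sort(c)[:6].mean();
    thl=(c[:3].mean()+fg)/2;thr=(c[-3:].mean()+fg)/2
    i=np.where(c<thl)[0][0];j=np.where(c<thr)[0][-1]
    return l+i-1+(c[i-1]-thl)/(c[i-1]-c[i]), l+j+(thr-c[j])/(c[j+1]-c[j])
for row in(153,154,155,156):print(0,row,lr(0,row,254,284))
for row in(159,160,161,162):print(6,row,lr(6,row,222,250))
print(edges(0,269,range(265,273),145,157));print(edges(6,237,range(232,241),151,163))
for n,a in((0,-151.9),(6,-92.8),(6,-91.9)):
    s=dict(np.load(f"scene{n}.npz"))
    for z in(.104,.098,.094):
        q=C+.12*np.array([np.cos(np.radians(a)),np.sin(np.radians(a))])
        th=np.linspace(0,2*np.pi,180);P=np.array([proj(s,np.array([q[0]+.03*np.cos(k),q[1]+.03*np.sin(k),z])) for k in th])
        print(n,a,z,"top",P[:,1].min().round(2),"cols",P[:,0].min().round(2),P[:,0].max().round(2))
```

```text
0 153 (np.float64(260.6666666666667), np.float64(276.0689655172414))
0 154 (np.float64(260.3037634408602), np.float64(276.4123931623932))
0 155 (np.float64(259.9672619047619), np.float64(276.44375))
0 156 (np.float64(260.0376344086022), np.float64(276.38461538461536))
6 159 (np.float64(228.433908045977), np.float64(244.09666666666666))
6 160 (np.float64(227.91176470588235), np.float64(244.51666666666668))
6 161 (np.float64(227.79166666666666), np.float64(244.91975308641975))
6 162 (np.float64(227.741452991453), np.float64(245.48611111111111))
[149.78 149.55 149.44 149.45 149.47 149.55 149.71 150.15]
[156.55 156.05 155.73 155.63 155.66 155.67 155.74 155.91 156.05]
0 -151.9 0.104 top 148.9 cols 259.57 276.33
0 -151.9 0.098 top 150.21 cols 259.61 276.34
0 -151.9 0.094 top 151.07 cols 259.64 276.34
6 -92.8 0.104 top 154.87 cols 227.19 244.21
6 -92.8 0.098 top 156.18 cols 227.31 244.29
6 -92.8 0.094 top 157.05 cols 227.39 244.35
6 -91.9 0.104 top 155.11 cols 226.79 243.82
6 -91.9 0.098 top 156.42 cols 226.92 243.91
6 -91.9 0.094 top 157.29 cols 227.0 243.96
```

The head sits steady at the same height as at the start, within about 1 mm, so the plunger is up. The table reads about 59°, at the edge of the lock's stated play. Only the table, the head and the arm changed in the picture. Handing in.

```bash
python3 -c "
from station import *
print(hand_in())"
```

```text
the job is handed in; nothing more can be done
None
```

I pressed the plunger down about 12 mm with closed fingertips and pushed it and the table anticlockwise to the next notch. I then raised the fingers straight up so it could spring back, and moved the arm clear. The job was handed in at about 11.5 s; the press itself measured about 7 N.

**Plunger:** after release its head stood at the starting height, within about 1 mm, which is as fine as the pictures show. Two pictures 0.1 s apart showed it not moving.

**Angle:** the table measured about 60.0° from the speaker domes just before release. Afterwards the readings gave 58.7–59.1°. That is at, or just past, the edge of the lock's stated 1° play, and the measuring error is about 0.3°. I took it as locked and did not press it again.

**Speakers and bench:** speaker 2 is now at the pointer and the speakers are still in their nests. The other things on the bench looked unmoved in the before-and-after top pictures. The mug and the left end of the bench were hidden behind the arm in the last one, so I did not check those.

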